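# Click the gear under the loupe

### The arm

A 7-joint arm with a two-finger parallel gripper is mounted at the origin on the work surface. World frame = base frame: x ahead of the robot, y to its left, z up, the work surface at z = 0. Lengths are in m, angles in rad, forces in N, time in s.
With the tool pointing down it reaches from about 0.425 to 0.875 m from the base axis. Payload 9.9 kg.
Tool frame: the origin (TCP) lies midway between the tips of the shut fingers; the grasp point (between the pads) lies 19 mm behind it; z points along the fingers, y is the line along which they close (so a half turn about z gives the same grasp; the last joint's range is limited). The gripper opens to 85 mm and grips with 20 to 120 N. Pads are 22 mm wide; open, the fingers measure 114 mm over their backs; the gripper's body (76 mm by 85 mm) begins 54 mm behind the grasp point. The pads swing forward as they close: fully open they stand 13 mm farther back than shut.
Start: joints at [-1.222, 0.576, 0.025, 1.437, -0.015, 1.129, -0.057], TCP at [0.283, 0.613, 0.207] pointing down, gripper open.
Joint ranges: [-2.76, 2.76], [-0.34, 2.15], [-1.52, 1.57], [0.19, 2.46], [-1.09, 4.23], [0.17, 1.99], [-2.82, 2.82]. Speed limits (rad/s): [2.22, 2.22, 3.01, 3.01, 3.14, 3.14, 3.14].

### API

Orientations are given as a unit quaternion [x, y, z, w].
In Python, from bench import env gives the robot as it stands.
- The arm moves only by the tool apply_moves, never from a script. Its argument "targets" is a list that holds one entry, the list of rows, each a list of 5 numbers: the gripper command: -1 is shut, 1 is fully open, values between are in proportion, then the shift along the tool's x, y, z scaled (see below), then the turn about the tool's z scaled (see below). In form: [[[jaw, tx, ty, tz, yaw], ...]]. A call has 1 to 12 rows; each row shifts and turns the commanded pose from where the row before left it, along the tool's axes as they then stand; what a row does not reach is not made up. The controller multiplies each number of a shift by 0.3 m and each number of a turn by 120 degrees. A row lasts 1/8 s, in which the tool goes at most 62.5 mm and 10.7 degrees, less where a joint would pass 70% of its speed; a pose out of reach is approached as far as the arm can. A call with a number of a shift or a turn outside -1 to 1 is refused whole. A call with a gripper value outside its range is refused whole. The fingers move at their own pace and stop on an object; "force" is the grip in N (left out, the last holds). Time passes only in rows, so rows that do not move let the fingers close. It gives the time, the measured TCP pose, the force, the opening and the grip force at its end, in the units of the state.
- env.sense(): the state, without advancing time (a new reading comes with each control period).
- env.camera(name): name is "scene" or "top" or "wrist"; returns the picture (480x640x3 uint8, blue, green, red); there is no depth.
- env.camera_model(name): a dict with "fx", "fy", "cx", "cy" (pixels), "pose" (4x4, takes a point from camera to world coordinates). Camera axes: x right, y down, z forward; pixel columns grow to the right and rows downward; lengths in m; the calibration is good to about 2 mm. A picture is of the moment at which its call begins: read the wrist's pose just before it. camera_model takes no time and is no camera call; for the wrist camera it gives the pose at the moment of the call.
- env.close_job(): hands the job in; it is judged then, once.
Trained networks look in the newest picture that a camera, given by its name, has taken for a name from the list of things; names that differ only in an ending like _2 or _b are one class to them, and where a whole thing is asked for, a point or a joint stands for the part that bears it (a point fixed in the world has none). Each returns a list of dicts, best first, with "score" (0 to 1); they miss things now and then, are a little off and sometimes report something else, mostly with a low value. They report only what shows in the picture. A call takes as long as a camera call. They do not tell look-alikes from the thing itself.
- env.search_frame(camera, target): "box" ([centre column, centre row, width, height] in pixels, round what is visible of it).
- env.masks_of(camera, target): "region" (480x640 bool, what is visible of it) and "box" ([centre column, centre row, width, height] in pixels, round what is visible of it).
The state is a dict: "clock": time; "joint_pos": joint angles; "joint_vel": joint speeds; "joint_torque": joint torques, N m; "eef_pos": TCP position; "ee_rot": TCP orientation; "wrist_force": force on the tool from outside, world axes, zero at the start; "ft_torque": the same for the moment, N m; "grip_width": opening from 0.0 (shut) to 1.0 (fully open); "grip_force": force on a finger pad.
Only numpy, scipy, OpenCV 4.12 (cv2) and the standard library are available. Lean on these libraries where they do the work, as an engineer would, in place of code of your own. Each camera call takes 0.05 s, during which the arm holds its last target. There are 200 camera calls.

### The job

On the watchmaker's bench, flick the lugs on the edge of the parts wheel with a fingertip to turn it anticlockwise (seen from above) until the pocket holding the gear clicks to rest right under the loupe, and do not let it go a click past. Push gently, grip or lift nothing, and leave the jar, the screwdriver and the eyeglass where they are.

Things in the scene. Friction and masses are not known exactly. Their poses are not given: they have to be found in the camera images.
- stand: Fixed stand with all it carries, wheel and loupe included, screwed to the bench. Origin on the bench under the wheel's axis; its x axis points level to the loupe (straight ahead of the robot within 30 degrees). Wooden base of 52 mm radius and 7 mm high; foot of the loupe 26 mm wide, 7 mm high, along x out to 108 mm.
- hub (a point): Centre of the parts wheel's top face, on its upright axis, 34 mm above the bench. The aluminium wheel lies level: a disc of 56 mm radius, 12 mm thick (22 to 34 mm above the bench), with eight lugs on its edge and eight round dark pockets on top. A flat cap of 13 mm radius stands 5 mm high at the centre.
- lug (a point): Outer end of one of the eight equal lugs, 28 mm above the bench, 78 mm from the axis, 22.5 degrees anticlockwise of the gear. Lugs are radial bars 10 mm wide, 22 to 34 mm above the bench, from the disc's edge to 78 mm from the axis, 45 degrees apart, midway between pockets; the gaps between are 45 mm wide at 72 mm from the axis and open down to the bench, save at the loupe's foot.
- gear (a point): Top of the brass gear, 38 mm above the bench, 38 mm from the wheel's axis. The toothed gear (24 mm across, 4 mm thick) is fixed in one of the eight pockets (26 mm across) of the wheel and turns with it; the other pockets hold only a few tiny screws or nothing.
- loupe (a point): Centre of the fixed loupe, a black ring 46 mm over all with a clear lens, held level 66 mm above the bench over one pocket, 38 mm from the wheel's axis, on the wheel's far side. An 8 mm round arm leads outward to its post, 98 mm from the axis in the same direction. Its top is 70 mm above the bench.
- wheel (a joint): Turn of the wheel (rad), growing anticlockwise from above; 0: gear under the loupe. Rests every 45 degrees (0.785): a sprung roller pulls it to the nearest rest; pushed past half a click it runs on to the next by itself, and let go does not skip further. Starts 2, 3 or 4 clicks short (about -1.57, -2.36, -3.14). A push of 1 to 4 N on a lug turns it. Stops at -3.6 and 2.8.
- jar: Bystander: jar with a lid, 52 mm across and 55 mm high, standing; origin at the centre of its underside. Leave it alone.
- driver: Bystander: screwdriver 130 mm long lying on the bench; origin under its middle, its x axis runs along it to the tip. Leave it alone.
- eyeglass: Bystander: watchmaker's black eyeglass, 34 mm across its foot and 32 mm high, standing; origin at the centre of its underside. Leave it alone.
Things that resemble listed ones, but are neither listed nor needed, are in the scene too. There is more than one size of the stand; the job needs the largest.

How it is judged:
At the end, for the whole second after the job is handed in: The wheel rests with the gear under the loupe: within 0.15 rad of 0 and within 8 mm level distance, standing still; jar, screwdriver and eyeglass within 15 mm of where they stood (value of joint wheel between -0.15 and 0.15 rad and horizontal distance between gear and loupe below 0.008 m and velocity of joint wheel between -0.1 and 0.1 rad/s and distance of each of jar, driver, eyeglass from where it was at the start of the episode below 0.015 m); the robot touches nothing.
It fails at once if the gear goes a click past the loupe (wheel beyond 0.45 rad) (value of joint wheel above 0.45 rad).
It fails at once if the parts wheel or its stand is pressed hard or gripped (over 20 N from the fingers) (contact force between the fingers and stand above 20 N).
It fails at once if the arm or the gripper's body, not the fingers, pushes the parts wheel or its stand (over 3 N) (contact force between the arm and stand above 3 N).
It fails at once if the jar, the screwdriver or the eyeglass is moved 15 mm or lifted (distance of any of jar, driver, eyeglass from where it was at the start of the episode above 0.015 m).
It also fails if it takes over 64 s, if anything falls off the work surface, if the arm or the gripper's body presses on something with over 40 N, if the wrist force passes 120 N, or if a joint passes its speed limit or range.

## Working session

There is one attempt and no reset: what is moved stays moved. The work goes in short steps, Python scripts to look and compute and a tool call to move; the robot and the scene stay as the last step left them, time stands still between calls to the robot, and variables do not carry over. Pictures are saved under pics/ and viewed, at most 10 in all, crops included, and the job is handed in when it is done.

Besides the shell and the picture viewer there is one more tool, called after "Emit:" in YAML: its name, and indented under it one key for each argument. apply_moves: Moves the arm, as the interface text tells. Its arguments: {"type":"object","properties":{"targets":{"type":"array","items":{"type":"array","items":{"type":"array","items":{"type":"number"}}}},"force":{"type":"number"}},"required":["targets"]}

```bash
mkdir -p pics
cat > h.py <<'E'
import numpy as np, cv2
from bench import env
def px2w(cam,u,v,z,m=None):
    m=m or env.camera_model(cam); P=np.array(m["pose"])
    d=P[:3,:3]@np.array([(u-m["cx"])/m["fx"],(v-m["cy"])/m["fy"],1]); o=P[:3,3]
    return o+d*(z-o[2])/d[2]
def w2px(cam,p,m=None):
    m=m or env.camera_model(cam); P=np.array(m["pose"])
    c=P[:3,:3].T@(np.array(p)-P[:3,3]); return np.array([m["fx"]*c[0]/c[2]+m["cx"],m["fy"]*c[1]/c[2]+m["cy"]])
E
python3 - <<'E'
from h import *
s=env.sense();print(s["clock"],s["eef_pos"],s["ee_rot"],s["grip_width"])
for c in("top","scene"):
    im=env.camera(c);cv2.imwrite(f"pics/{c}0.png",im)
    for t,z in(("stand",.03),("gear",.038),("loupe",.07),("jar",.05),("driver",.01),("eyeglass",.03),("wheel",.034)):
        for r in env.search_frame(c,t)[:4]:
            b=r["box"];print(c,t,round(r["score"],2),np.round(b),np.round(px2w(c,b[0],b[1],z),3))
E
```

```text
0.0 [0.2828965  0.61231596 0.20581988] [ 2.14681743e-01  9.76683696e-01 -8.31340211e-04 -1.28947830e-04] 1.0027356503552558
top stand 0.78 [395. 225.  93. 116.] [ 0.549 -0.08   0.03 ]
top stand 0.74 [367. 346.  67.  85.] [ 0.36  -0.032  0.03 ]
top stand 0.57 [404. 105.  66.  85.] [ 0.743 -0.098  0.03 ]
top gear 0.94 [369. 354.  72.  72.] [ 0.349 -0.034  0.038]
top gear 0.87 [395. 236.  94.  96.] [ 0.53  -0.078  0.038]
top gear 0.57 [407. 112.  63.  65.] [ 0.729 -0.101  0.038]
top loupe 0.78 [394. 225.  94. 111.] [ 0.544 -0.072  0.07 ]
top loupe 0.68 [407. 105.  64.  78.] [ 0.728 -0.096  0.07 ]
top loupe 0.63 [368. 343.  71.  86.] [ 0.37  -0.031  0.07 ]
top jar 0.58 [276. 225.  29.  36.] [0.549 0.108 0.05 ]
top driver 0.72 [512. 236.  30.  79.] [ 0.531 -0.269  0.01 ]
top eyeglass 0.52 [305. 173.  16.  20.] [0.634 0.063 0.03 ]
top eyeglass 0.2 [275. 225.  33.  34.] [0.551 0.111 0.03 ]
top wheel 0.78 [406. 112.  61.  63.] [ 0.729 -0.1    0.034]
top wheel 0.68 [395. 235.  96.  95.] [ 0.532 -0.078  0.034]
top wheel 0.55 [368. 352.  67.  73.] [ 0.351 -0.034  0.034]
scene stand 0.88 [386. 3
[... 257 characters left out ...]
8.] [ 0.54  -0.088  0.038]
scene gear 0.6 [181. 260.  64.  47.] [ 0.369 -0.049  0.038]
scene loupe 0.95 [262. 320. 119.  86.] [ 0.566 -0.106  0.07 ]
scene loupe 0.84 [183. 260.  74.  55.] [ 0.399 -0.071  0.07 ]
scene loupe 0.65 [382. 394. 105.  83.] [ 0.749 -0.128  0.07 ]
scene jar 0.73 [324. 244.  32.  37.] [0.562 0.087 0.05 ]
scene driver 0.81 [171. 428.  97.  47.] [ 0.53  -0.264  0.01 ]
scene driver 0.61 [325. 244.  29.  38.] [0.545 0.127 0.01 ]
scene eyeglass 0.76 [358. 286.  22.  21.] [0.645 0.047 0.03 ]
scene wheel 0.84 [374. 394.  88.  81.] [ 0.737 -0.113  0.034]
scene wheel 0.67 [180. 257.  66.  50.] [ 0.361 -0.043  0.034]
scene wheel 0.57 [257. 318.  98.  83.] [ 0.542 -0.085  0.034]
```

View pics/top0.png

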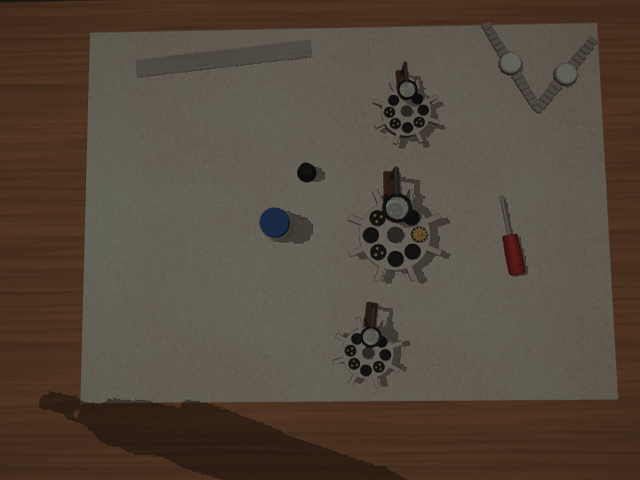

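View pics/scene0.png

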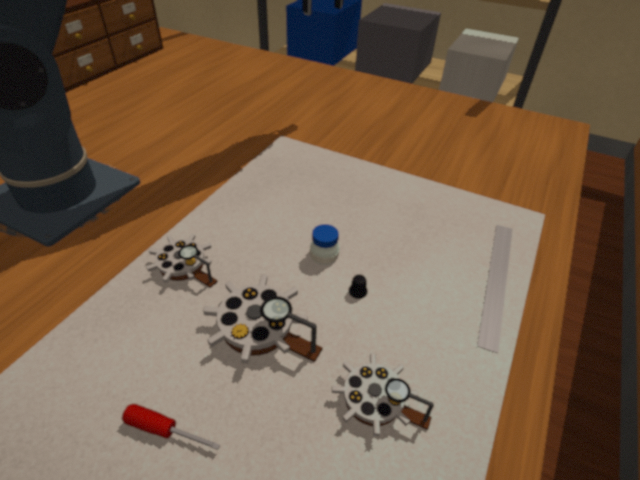

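The top view shows three stands: near (368,350), middle (395,235) and far (406,112). The middle one is clearly the largest. Its gear is at (419,234), to the right of the hub, so it looks 2 clicks short. I'll confirm this in an enlarged crop.

Run:
```python
from h import *
im=cv2.imread("pics/top0.png");c=im[155:295,330:470]
cv2.imwrite("pics/crop0.png",cv2.resize(cv2.convertScaleAbs(c,alpha=1.6),None,fx=4.2,fy=4.2,interpolation=cv2.INTER_CUBIC))
hsv=cv2.cvtColor(im,cv2.COLOR_BGR2HSV)
m=cv2.inRange(hsv,(12,90,80),(35,255,255));m[:, :405]=0;m[:,435:]=0;m[:215]=0;m[255:]=0
ys,xs=np.nonzero(m);print("gear px",xs.mean(),ys.mean(),len(xs),px2w("top",xs.mean(),ys.mean(),.038))
for p in [(395.5,234.5)]: print("hub",px2w("top",*p,.039))
print("loupe",px2w("top",397.5,208.5,.068))
print("top cam", np.round(np.array(env.camera_model("top")["pose"]),3).tolist(), env.camera_model("top")["fx"])
# centre of dark pockets
g=cv2.cvtColor(im,cv2.COLOR_BGR2GRAY)
h=cv2.HoughCircles(cv2.resize(g[155:295,330:470],None,fx=4,fy=4,interpolation=cv2.INTER_CUBIC),cv2.HOUGH_GRADIENT,1.5,50,param1=100,param2=25,minRadius=22,maxRadius=42)
if h is not None:
  for q in h[0]: 
    u,v=q[0]/4+330,q[1]/4+155; print(round(u,1),round(v,1),round(q[2]/4,1),np.round(px2w("top",u,v,.034),4))
```

```text
gear px 418.875 233.8 120 [ 0.53312512 -0.11528387  0.038     ]
hub [ 0.53236285 -0.07870083  0.039     ]
loupe [ 0.56926873 -0.07884306  0.068     ]
top cam [[-0.01, -0.997, 0.079, 0.465], [-1.0, 0.011, 0.017, 0.023], [-0.018, -0.079, -0.997, 0.833], [0.0, 0.0, 0.0, 1.0]] 509.32681625186075
412.3 251.6 8.0 [ 0.5057 -0.105   0.034 ]
371.1 235.1 8.0 [ 0.5323 -0.041   0.034 ]
395.8 258.7 8.0 [ 0.4948 -0.079   0.034 ]
411.6 217.8 8.2 [ 0.5589 -0.1051  0.034 ]
395.8 235.1 8.9 [ 0.5319 -0.0798  0.034 ]
419.1 233.9 8.1 [ 0.5332 -0.1163  0.034 ]
377.1 217.8 7.6 [ 0.5595 -0.0509  0.034 ]
395.8 208.1 10.3 [ 0.5746 -0.0807  0.034 ]
378.2 254.6 10.3 [ 0.5015 -0.0516  0.034 ]
```

View pics/crop0.png

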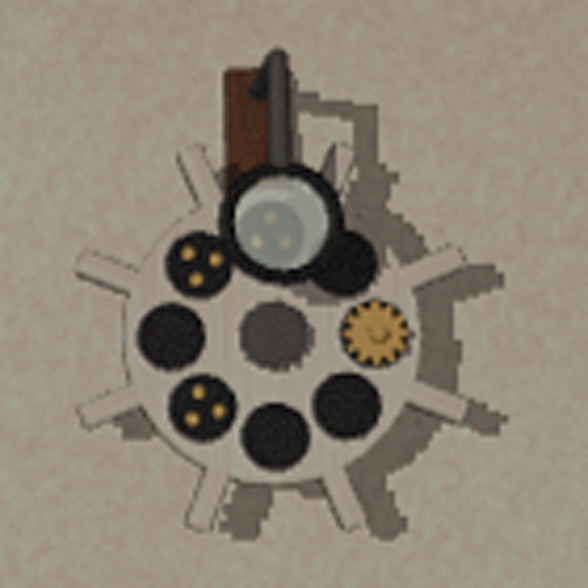

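The crop shows the middle stand's hub at about (395.5,235), the loupe straight ahead of the hub at (397,208) and the gear at due right, so it is exactly 2 clicks short. I plan to push in +x on the right-hand side, on the lug at -112.5°, with the fingers shut. I'll do one click at a time.

Emit:
apply_moves:
  targets:
    - [[-1,0,0,0,-0.069],[-1,0,0,0,-0.069],[-1,0,0,0,-0.069],[-1,-0.05,-0.19,0,0],[-1,-0.05,-0.19,0,0],[-1,-0.05,-0.19,0,0],[-1,-0.05,-0.19,0,0],[-1,-0.05,-0.19,0,0],[-1,-0.05,-0.19,0,0],[-1,-0.05,-0.19,0,0],[-1,-0.05,-0.19,0,0],[-1,-0.05,-0.19,0,0]]
  force: 20

```text
clock: 2.3
eef_pos: [0.4189, 0.0981, 0.2071]
ee_rot: [-0.0, 1.0, 0.0, 0.001]
wrist_force: [1.0, 0.5, 0.3]
grip_width: 0.001
grip_force: 0.0
```

Emit:
apply_moves:
  targets:
    - [[-1,-0.038,-0.167,0,0],[-1,-0.038,-0.167,0,0],[-1,-0.038,-0.167,0,0],[-1,-0.038,-0.167,0,0],[-1,-0.038,-0.167,0,0],[-1,0,0,0,0],[-1,0,0,0,0]]

```text
clock: 3.18
eef_pos: [0.4755, -0.15, 0.2066]
ee_rot: [-0.0, 1.0, 0.0, -0.0]
wrist_force: [-0.2, 0.2, -0.6]
grip_width: -0.001
grip_force: 0.0
```

Run:
```python
from h import *
print(env.sense()["eef_pos"])
m=env.camera_model("wrist");im=env.camera("wrist");cv2.imwrite("pics/w0.png",im)
for n,p in(("hub",(.532,-.0787,.039)),("gear",(.533,-.1153,.038))): print(n,w2px("wrist",p,m))
hsv=cv2.cvtColor(im,cv2.COLOR_BGR2HSV)
```

```text
[ 0.47546643 -0.1500279   0.20656878]
hub [386.47645597 260.24021864]
gear [349.60408488 260.77380714]
```

View pics/w0.png

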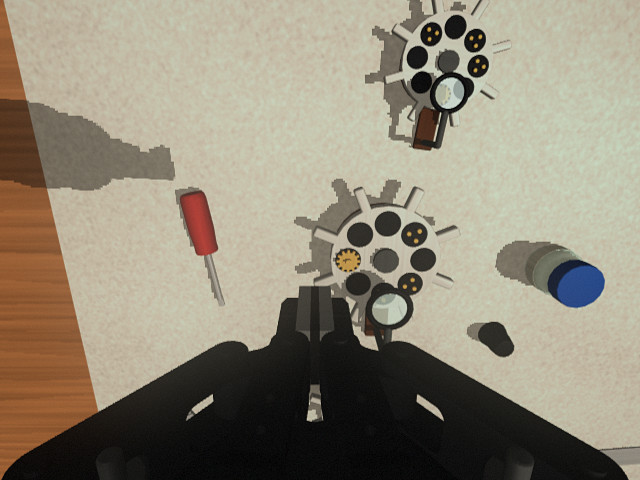

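The wrist view agrees with the estimates: hub at (386,260), gear at (349,261). The lug to push is at about (325,233), with the shut fingers beside it. I'll descend in the gap outside the lugs.

Emit:
apply_moves:
  targets:
    - [[-1,0,-0.01,0.15,0],[-1,0,0,0.15,0],[-1,0,0,0.15,0],[-1,0,0,0.1,0],[-1,0,0,0.05,0],[-1,0,0,0,0],[-1,0,0,0,0]]

```text
clock: 4.1
eef_pos: [0.4765, -0.1535, 0.0278]
ee_rot: [-0.001, 1.0, -0.0, 0.001]
wrist_force: [0.4, 0.3, 0.2]
grip_width: 0.003
grip_force: 0.0
```

Run:
```python
from h import *
print(env.sense()["eef_pos"],env.sense()["wrist_force"])
print(env.camera_model("wrist")["pose"])
im=env.camera("top")
c=cv2.resize(cv2.convertScaleAbs(im[155:295,330:470],alpha=1.6),None,fx=4,fy=4,interpolation=cv2.INTER_CUBIC)
d=cv2.resize(cv2.convertScaleAbs(env.camera("wrist"),alpha=1),None,fx=.5,fy=.5)
cv2.imwrite("pics/c1.png",c)
```

```text
[ 0.47645066 -0.15348449  0.02779335] [0.42540434 0.31739379 0.18571677]
[[-1.60747275e-03  9.50900098e-01  3.09493813e-01  3.97457876e-01]
 [ 9.99998685e-01  1.46186743e-03  7.02375114e-04 -1.54296510e-01]
 [ 2.15449639e-04  3.09494535e-01 -9.50901197e-01  1.93598573e-01]
 [ 0.00000000e+00  0.00000000e+00  0.00000000e+00  1.00000000e+00]]
```

View pics/c1.png

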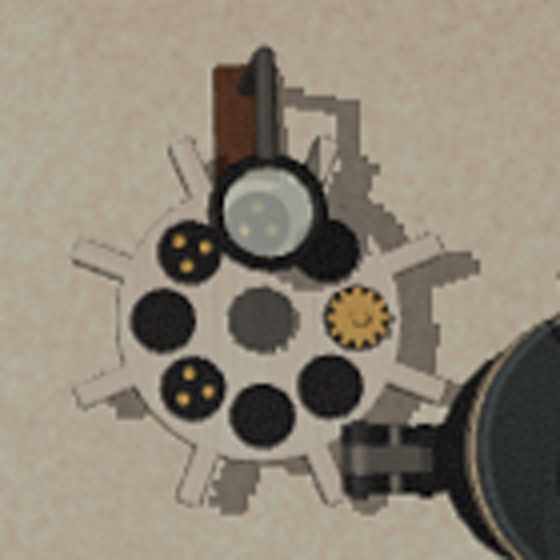

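The crop shows the fingers down in the gap behind the right lug at (430,385), not touching it, and the gear still at (357,318). I'll start the push at a gentle speed.

Emit:
apply_moves:
  targets:
    - [[-1,-0.015,0,0,0],[-1,-0.015,0,0,0],[-1,-0.015,0,0,0],[-1,-0.015,0,0,0],[-1,-0.015,0,0,0],[-1,-0.015,0,0,0],[-1,-0.015,0,0,0],[-1,-0.015,0,0,0],[-1,0,0,0,0]]

```text
clock: 5.32
eef_pos: [0.512, -0.1535, 0.0267]
ee_rot: [-0.0, 1.0, -0.0, 0.0]
wrist_force: [-0.8, 0.2, -0.0]
grip_width: -0.003
grip_force: 0.0
```

```bash
cat >> h.py <<'E'
def gearang():
    im=env.camera("top");hsv=cv2.cvtColor(im,cv2.COLOR_BGR2HSV)
    m=cv2.inRange(hsv,(12,90,80),(35,255,255));M=np.zeros_like(m);M[180:290,355:440]=255
    m=cv2.morphologyEx(m&M,cv2.MORPH_OPEN,np.ones((3,3)))
    n,_,st,ce=cv2.connectedComponentsWithStats(m)
    out=[]
    for i in range(1,n):
        p=px2w("top",*ce[i],.038)-np.array([.5322,-.0787,.038]); out.append((int(st[i,4]),np.round(np.hypot(*p[:2]),4),round(np.degrees(np.arctan2(p[1],p[0])),1)))
    return im,sorted(out)[::-1][:3]
E
python3 - <<'E'
from h import *
s=env.sense();print(s["eef_pos"],s["wrist_force"])
im,a=gearang();print(a)
E
```

```text
[ 0.51204499 -0.1535228   0.0266728 ] [-0.76926704  0.21727755 -0.01377402]
[(55, np.float64(0.0369), np.float64(-82.2))]
```

Emit:
apply_moves:
  targets:
    - [[-1,-0.015,0,0,0],[-1,-0.015,0,0,0],[-1,-0.01,0,0,0],[-1,0,0,0,0],[-1,0,0,0,0]]

```text
clock: 6.0
eef_pos: [0.5235, -0.1536, 0.0267]
ee_rot: [-0.0, 1.0, -0.0, -0.0]
wrist_force: [0.5, -0.7, 0.2]
grip_width: 0.001
grip_force: 0.0
```

Run:
```python
from h import *
s=env.sense();print(s["eef_pos"],s["wrist_force"])
im,a=gearang();print(a)
c=cv2.resize(cv2.convertScaleAbs(im[155:295,330:470],alpha=1.6),None,fx=4,fy=4,interpolation=cv2.INTER_CUBIC)
cv2.imwrite("pics/c2.png",c)
```

```text
[ 0.52347413 -0.15357529  0.02665117] [ 0.51291748 -0.73010882  0.15673067]
[]
```

View pics/c2.png

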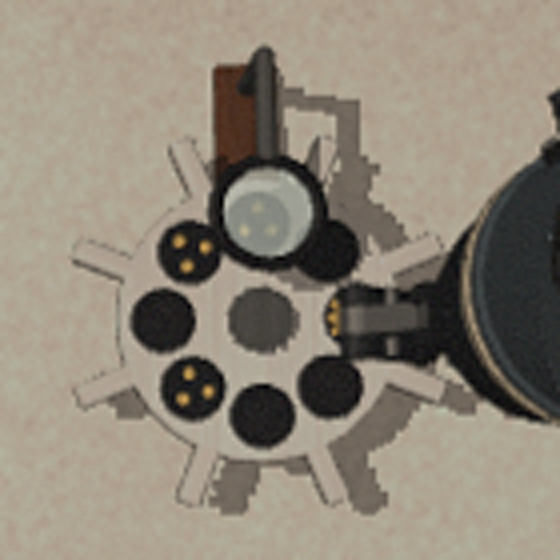

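The wheel has not moved: the gear is still at (357,318) and the lug at (420,385), and there was no force. The shut tips are slimmer than I assumed and passed outside the lug. I'll step outward, go back and set the fingers about 9 mm further in.

Emit:
apply_moves:
  targets:
    - [[-1,0,-0.04,0,0],[-1,0.05,0,0,0],[-1,0.05,0,0,0],[-1,0.05,0,0,0],[-1,0,0,0,0],[-1,0,0.035,0,0],[-1,0,0.035,0,0],[-1,0,0,0,0],[-1,0,0,0,0]]

```text
clock: 7.18
eef_pos: [0.4789, -0.1445, 0.0267]
ee_rot: [-0.001, 1.0, -0.0, 0.0]
wrist_force: [-1.2, -0.5, -0.5]
grip_width: -0.001
grip_force: 0.0
```

Emit:
apply_moves:
  targets:
    - [[-1,-0.015,0,0,0],[-1,-0.015,0,0,0],[-1,-0.015,0,0,0],[-1,-0.015,0,0,0],[-1,-0.015,0,0,0],[-1,0,0,0,0]]

```text
clock: 7.92
eef_pos: [0.5016, -0.1445, 0.0267]
ee_rot: [-0.0, 1.0, -0.0, 0.0]
wrist_force: [0.2, 0.1, 0.1]
grip_width: 0.001
grip_force: 0.0
```

Run:
```python
from h import *
s=env.sense();print(s["eef_pos"],s["wrist_force"])
im,a=gearang();print(a)
c=cv2.resize(cv2.convertScaleAbs(im[155:295,330:470],alpha=1.6),None,fx=4,fy=4,interpolation=cv2.INTER_CUBIC)
cv2.imwrite("pics/c3.png",c)
```

```text
[ 0.50156073 -0.14453022  0.02667725] [0.19074942 0.08464586 0.06122895]
[(107, np.float64(0.0361), np.float64(-88.5))]
```

View pics/c3.png

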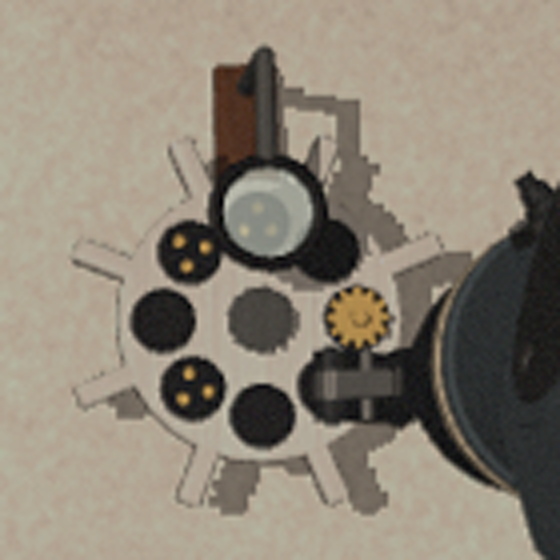

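There's still no contact and the gear is unmoved at -88.5°. I need to see where the tips really are, so I'll put crops from the wrist and scene cameras into one picture.

Run:
```python
from h import *
s=env.sense();p=np.array(s["eef_pos"]);print(p,s["wrist_force"])
w=env.camera("wrist");sc=env.camera("scene")
q=w2px("wrist",p);r=w2px("scene",p);print("tcp px wrist",q,"scene",r,env.camera_model("wrist")["fx"])
L=np.array([.532,-.0787,.034])+.078*np.array([np.cos(np.radians(-112.5)),np.sin(np.radians(-112.5)),0])
print("lug",w2px("wrist",L),w2px("scene",L))
a=cv2.resize(w[100:400,180:480],(400,400),interpolation=cv2.INTER_CUBIC)
b=cv2.resize(sc[250:400,180:330],(400,400),interpolation=cv2.INTER_CUBIC)
cv2.circle(b,(int((r[0]-180)*400/150),int((r[1]-250)*400/150)),3,(0,0,255),-1)
cv2.imwrite("pics/ws.png",cv2.convertScaleAbs(np.hstack([a,b]),alpha=1.6))
```

```text
[ 0.50122975 -0.14452772  0.02666055] [-0.20017398  0.69034631 -0.39542211]
tcp px wrist [315.81160164 281.71799266] scene [210.53254458 339.67515805] 360.56582817529903
lug [303.06216068 289.96402413] [207.54903097 340.24508809]
```

View pics/ws.png

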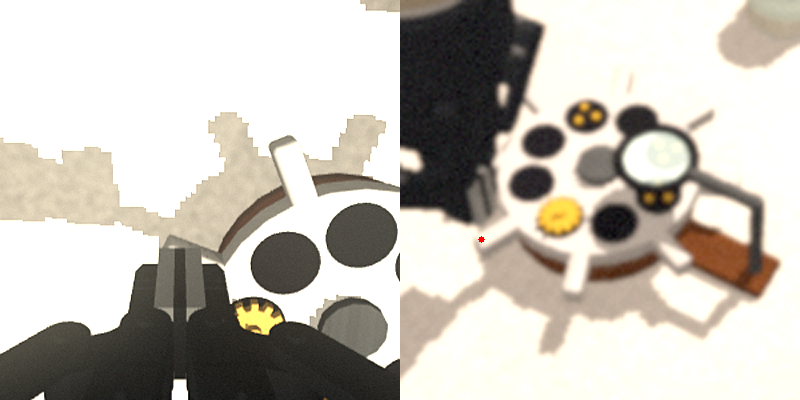

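In the wrist crop (left), the shaded trailing face of the lug shows at (195,247) right beside the tips at (180,250). In the scene crop, the tips at (483,215) end above the lug at (495,240). So the tips seem to pass over the lug, higher than I thought. I'll back out and go 14 mm lower, which is still 12 mm above the bench by the reported height, then push.

Emit:
apply_moves:
  targets:
    - [[-1,0.04,0,0,0],[-1,0.04,0,0,0],[-1,0,0,0,0],[-1,0,0,0.015,0],[-1,0,0,0.015,0],[-1,0,0,0.015,0],[-1,0,0,0,0],[-1,0,0,0,0]]

```text
clock: 9.07
eef_pos: [0.4772, -0.1446, 0.0131]
ee_rot: [-0.0, 1.0, -0.0, -0.0]
wrist_force: [0.4, 0.7, -0.0]
grip_width: -0.001
grip_force: 0.0
```

Emit:
apply_moves:
  targets:
    - [[-1,-0.015,0,0,0],[-1,-0.015,0,0,0],[-1,-0.015,0,0,0],[-1,-0.015,0,0,0],[-1,-0.015,0,0,0],[-1,0,0,0,0]]

```text
clock: 9.82
eef_pos: [0.5001, -0.1445, 0.0132]
ee_rot: [-0.0, 1.0, -0.0, 0.0]
wrist_force: [0.3, -0.1, 0.1]
grip_width: -0.002
grip_force: 0.0
```

Run:
```python
from h import *
s=env.sense();print(s["eef_pos"],s["wrist_force"])
im,a=gearang();print(a)
```

```text
[ 0.50008828 -0.14452633  0.01316829] [ 0.324336   -0.12330028  0.06066191]
[(107, np.float64(0.0361), np.float64(-88.5))]
```

There's still no contact. I'll take one close look at the tips in both cameras, marking the reported TCP and the points 10, 20 and 30 mm above it.

Run:
```python
from h import *
s=env.sense();p=np.array(s["eef_pos"])
w=env.camera("wrist");sc=env.camera("scene")
def crop(im,cam,x0,y0,n):
    c=cv2.convertScaleAbs(cv2.resize(im[y0:y0+n,x0:x0+n],(400,400),interpolation=cv2.INTER_CUBIC),alpha=1.25)
    k=400/n
    for dz,col in((0,(0,0,255)),(.01,(0,255,0)),(.02,(255,0,0)),(.03,(255,0,255))):
        r=(w2px(cam,p+[0,0,dz])-[x0,y0])*k; cv2.circle(c,tuple(int(v) for v in r),2,col,-1)
    H=np.array([.532,-.0787,.034])
    for a in(-112.5,-67.5,-157.5):
        t=np.radians(a);r=(w2px(cam,H+.078*np.array([np.cos(t),np.sin(t),0]))-[x0,y0])*k
        cv2.drawMarker(c,tuple(int(v) for v in r),(255,255,0),0,10)
    return c
cv2.imwrite("pics/z.png",np.hstack([crop(w,"wrist",240,220,140),crop(sc,"scene",170,280,90)]))
```

```text
(no output)
```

View pics/z.png

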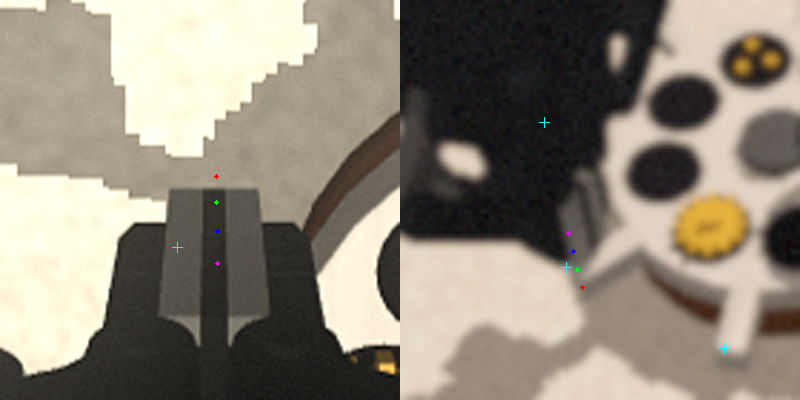

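In the wrist crop the tips end at row 188, where the reported TCP is the red dot at row 176. In the scene crop they end near (575,248), about 20 mm above the red dot at (582,287). So the real tips hang roughly 20 mm above the reported TCP and were still level with the lug tops. I'll back off, go 11 mm lower and try again.

Emit:
apply_moves:
  targets:
    - [[-1,0.04,0,0,0],[-1,0.04,0,0,0],[-1,0,0,0,0],[-1,0,0,0.012,0],[-1,0,0,0.012,0],[-1,0,0,0.012,0],[-1,0,0,0,0],[-1,0,0,0,0]]

```text
clock: 10.98
eef_pos: [0.4757, -0.1446, 0.0024]
ee_rot: [-0.0, 1.0, -0.0, -0.0]
wrist_force: [1.1, -0.2, -0.2]
grip_width: -0.0
grip_force: 0.0
```

Emit:
apply_moves:
  targets:
    - [[-1,-0.015,0,0,0],[-1,-0.015,0,0,0],[-1,-0.015,0,0,0],[-1,-0.015,0,0,0],[-1,-0.015,0,0,0],[-1,0,0,0,0]]

```text
clock: 11.72
eef_pos: [0.4985, -0.1445, 0.0023]
ee_rot: [-0.0, 1.0, 0.0, 0.0]
wrist_force: [-0.9, -0.4, 0.3]
grip_width: 0.002
grip_force: 0.5
```

Run:
```python
from h import *
s=env.sense();print(s["eef_pos"],s["wrist_force"])
im,a=gearang();print(a)
```

```text
[ 0.49849152 -0.1444758   0.00233071] [-0.92986191 -0.44700343  0.25194722]
[(112, np.float64(0.0364), np.float64(-80.8))]
```

Contact: the gear has moved to -80.8° with about 1 N. I'll keep pushing gently.

Emit:
apply_moves:
  targets:
    - [[-1,-0.015,0,0,0],[-1,-0.015,0,0,0],[-1,-0.015,0,0,0],[-1,-0.013,0,0,0],[-1,0,0,0,0]]

```text
clock: 12.4
eef_pos: [0.5169, -0.1444, 0.0026]
ee_rot: [-0.001, 1.0, -0.0, 0.001]
wrist_force: [-1.6, -0.4, 1.3]
grip_width: 0.001
grip_force: 0.5
```

Run:
```python
from h import *
s=env.sense();print(s["eef_pos"],s["wrist_force"])
im,a=gearang();print(a)
```

```text
[ 0.51685257 -0.14440572  0.00257947] [-1.62045629 -0.43927746  1.2971977 ]
[(89, np.float64(0.0375), np.float64(-68.9))]
```

Emit:
apply_moves:
  targets:
    - [[-1,-0.01,0,0,0],[-1,-0.01,0,0,0],[-1,0,0,0,0],[-1,0,0,0,0]]

```text
clock: 12.95
eef_pos: [0.5226, -0.1446, 0.0027]
ee_rot: [-0.0, 1.0, -0.0, 0.001]
wrist_force: [2.7, -0.6, 3.4]
grip_width: -0.001
grip_force: 2.0
```

Run:
```python
from h import *
s=env.sense();print(s["eef_pos"],s["wrist_force"])
im,a=gearang();print(a)
```

```text
[ 0.52258403 -0.14457217  0.00272862] [ 2.72191912 -0.58268629  3.37351808]
[(62, np.float64(0.0385), np.float64(-63.8))]
```

Emit:
apply_moves:
  targets:
    - [[-1,-0.01,0,0,0],[-1,0,0,0,0],[-1,0,0,0,0]]

```text
clock: 13.38
eef_pos: [0.525, -0.1449, 0.0027]
ee_rot: [-0.0, 1.0, -0.0, 0.0]
wrist_force: [1.5, -1.6, 5.1]
grip_width: 0.001
grip_force: 2.8
```

Run:
```python
from h import *
s=env.sense();print(s["eef_pos"],s["wrist_force"],s["ft_torque"])
im,a=gearang();print(a)
cv2.imwrite("pics/t5.png",im)
g=cv2.cvtColor(im,cv2.COLOR_BGR2GRAY)
h=cv2.HoughCircles(cv2.resize(g[155:295,330:470],None,fx=4,fy=4,interpolation=cv2.INTER_CUBIC),cv2.HOUGH_GRADIENT,1.5,50,param1=100,param2=25,minRadius=24,maxRadius=40)
for q in h[0]:
    u,v=q[0]/4+330,q[1]/4+155;p=px2w("top",u,v,.034)-np.array([.5322,-.0787,.034]);print(round(np.hypot(*p[:2]),4),round(np.degrees(np.arctan2(p[1],p[0])),1))
```

```text
[ 0.52503783 -0.14489378  0.00267428] [ 1.48574354 -1.634154    5.10711063] [-0.28578895 -0.44431501 -0.07093782]
[(40, np.float64(0.0393), np.float64(-62.5))]
0.0379 -148.6
0.0382 122.6
0.001 -150.0
0.0381 32.8
0.038 165.3
0.0374 77.0
0.041 -58.9
0.0718 -20.4
0.0434 -16.1
0.0671 173.2
0.0522 -89.7
```

The pockets show the wheel turned about 32°, past half a click, yet it is held. The upward force of 5 N fits the wide part of the finger resting on the disc rim and braking it. Withdrawing outward should free it.

Emit:
apply_moves:
  targets:
    - [[-1,0,-0.02,-0.003,0],[-1,0,-0.02,0,0],[-1,0,-0.03,0,0],[-1,0,-0.03,0,0],[-1,0,0,0,0],[-1,0,0,0,0],[-1,0,0,0,0],[-1,0,0,0,0]]

```text
clock: 14.42
eef_pos: [0.5246, -0.1742, 0.0033]
ee_rot: [-0.001, 1.0, 0.0, -0.0]
wrist_force: [-0.4, 1.2, -0.1]
grip_width: 0.001
grip_force: 0.0
```

```bash
cat >> h.py <<'E'
def pockets(im):
    g=cv2.cvtColor(im,cv2.COLOR_BGR2GRAY)
    h=cv2.HoughCircles(cv2.resize(g[155:295,330:470],None,fx=4,fy=4,interpolation=cv2.INTER_CUBIC),cv2.HOUGH_GRADIENT,1.5,50,param1=100,param2=25,minRadius=24,maxRadius=40)
    o=[]
    for q in h[0]:
        p=px2w("top",q[0]/4+330,q[1]/4+155,.034)-np.array([.5322,-.0787,.034])
        if abs(np.hypot(*p[:2])-.038)<.0015:o.append(round(np.degrees(np.arctan2(p[1],p[0])),1))
    return sorted(o)
E
python3 - <<'E'
from h import *
s=env.sense();print(s["eef_pos"],s["wrist_force"])
im,a=gearang();print(a,pockets(im))
E
```

```text
[ 0.52463149 -0.17422046  0.00330311] [-0.36432793  1.19656844 -0.13594882]
[] [np.float64(-132.6), np.float64(-90.2), np.float64(-46.7), np.float64(44.3), np.float64(90.6), np.float64(135.1), np.float64(178.7)]
```

The wheel has clicked: the pockets are back at multiples of 45° and there is no force. I'll confirm the gear's place, which is now in the loupe's shadow, while going back for the second click, a little further out this time.

Emit:
apply_moves:
  targets:
    - [[-1,0,-0.02,0,0],[-1,0.04,0,0,0],[-1,0.04,0,0,0],[-1,0.04,0,0,0],[-1,0.04,0,0,0],[-1,0,0,0,0],[-1,0,0,0,0]]

```text
clock: 15.35
eef_pos: [0.4771, -0.1806, 0.0034]
ee_rot: [-0.0, 1.0, -0.0, 0.0]
wrist_force: [1.0, 0.1, 0.7]
grip_width: 0.001
grip_force: 0.0
```

Run:
```python
from h import *
s=env.sense();print(s["eef_pos"],s["wrist_force"])
im=env.camera("top");print(pockets(im))
cv2.imwrite("pics/t6.png",im)
for a in range(-180,180,45):
    t=np.radians(a);u,v=w2px("top",(.5322+.038*np.cos(t),-.0787+.038*np.sin(t),.036)).round().astype(int)
    c=im[v-3:v+4,u-3:u+4].reshape(-1,3).mean(0);print(a,(u,v),c.round())
```

```text
[ 0.47712311 -0.18061465  0.00342355] [0.98536749 0.05506142 0.69912118]
[np.float64(-179.5), np.float64(-135.2), np.float64(-89.3), np.float64(-47.3), np.float64(46.2), np.float64(90.7), np.float64(134.5)]
-180 (np.int64(396), np.int64(259)) [24. 33. 40.]
-135 (np.int64(413), np.int64(252)) [18. 18. 20.]
-90 (np.int64(420), np.int64(234)) [18. 18. 19.]
-45 (np.int64(412), np.int64(218)) [28. 49. 64.]
0 (np.int64(395), np.int64(211)) [77. 82. 80.]
45 (np.int64(378), np.int64(218)) [24. 34. 41.]
90 (np.int64(371), np.int64(235)) [22. 29. 34.]
135 (np.int64(378), np.int64(252)) [19. 19. 20.]
```

The gear is now at -45° (brass-coloured at (412,218)), so one click is left.

Emit:
apply_moves:
  targets:
    - [[-1,0,0.048,0,0],[-1,0,0.048,0,0],[-1,0,0,0,0],[-1,-0.015,0,0,0],[-1,-0.015,0,0,0],[-1,-0.015,0,0,0],[-1,-0.015,0,0,0],[-1,-0.015,0,0,0],[-1,-0.015,0,0,0],[-1,-0.015,0,0,0],[-1,0,0,0,0]]

```text
clock: 16.77
eef_pos: [0.5085, -0.1517, 0.0033]
ee_rot: [-0.0, 1.0, -0.0, 0.0]
wrist_force: [-2.0, -0.8, -0.6]
grip_width: -0.001
grip_force: 1.0
```

Run:
```python
from h import *
s=env.sense();print(s["eef_pos"],s["wrist_force"])
print(pockets(env.camera("top")))
```

```text
[ 0.50848395 -0.15174655  0.00327263] [-2.02844865 -0.79481669 -0.55909891]
[np.float64(-165.3), np.float64(-121.6), np.float64(-74.6), np.float64(15.7), np.float64(60.9), np.float64(105.7), np.float64(149.9)]
```

Turned about 15° with 2 N. I'll continue slowly past half a click.

Emit:
apply_moves:
  targets:
    - [[-1,-0.01,0,0,0],[-1,-0.01,0,0,0],[-1,-0.01,0,0,0],[-1,-0.01,0,0,0],[-1,0,0,0,0],[-1,0,0,0,0],[-1,0,0,0,0]]

```text
clock: 17.7
eef_pos: [0.5203, -0.1517, 0.0034]
ee_rot: [-0.0, 1.0, -0.0, 0.0]
wrist_force: [0.5, 0.8, 0.4]
grip_width: -0.0
grip_force: 0.3
```

Run:
```python
from h import *
s=env.sense();print(s["eef_pos"],s["wrist_force"])
print(pockets(env.camera("top")))
```

```text
[ 0.52033059 -0.15173651  0.00337939] [0.52101289 0.79587758 0.44632051]
[np.float64(-135.9), np.float64(-87.5), np.float64(-46.6), np.float64(43.0), np.float64(89.8), np.float64(133.2), np.float64(177.8)]
```

It clicked over. I'll withdraw outward and up, then check.

Emit:
apply_moves:
  targets:
    - [[-1,0,-0.03,0,0],[-1,0,-0.03,0,0],[-1,0,-0.05,0,0],[-1,0,0,-0.1,0],[-1,0,0,-0.15,0],[-1,0,0,-0.15,0],[-1,0,0,-0.15,0],[-1,0.1,-0.1,0,0],[-1,0.1,-0.1,0,0],[-1,0,0,0,0],[-1,0,0,0,0]]

```text
clock: 19.12
eef_pos: [0.4603, -0.2453, 0.1684]
ee_rot: [0.0, 1.0, 0.0, 0.0]
wrist_force: [1.0, 0.3, 0.0]
grip_width: -0.003
grip_force: 0.0
```

Run:
```python
from h import *
s=env.sense();print(s["clock"],s["eef_pos"],s["wrist_force"])
im=env.camera("top");print(pockets(im))
for t,z in(("jar",.05),("driver",.01),("eyeglass",.03)):
    for r in env.search_frame("top",t)[:1]: print(t,np.round(r["box"]),r["score"])
a=cv2.resize(cv2.convertScaleAbs(im[160:290,340:470],alpha=2),(400,400),interpolation=cv2.INTER_CUBIC)
b=cv2.resize(cv2.convertScaleAbs(env.camera("scene")[270:370,190:290],alpha=1.4),(400,400),interpolation=cv2.INTER_CUBIC)
cv2.imwrite("pics/end.png",np.hstack([a,b]))
```

```text
19.125 [ 0.46025207 -0.24526483  0.16841207] [1.02139204 0.3298034  0.03753777]
[np.float64(-179.5), np.float64(-135.2), np.float64(-92.9), np.float64(44.9), np.float64(90.6), np.float64(134.5)]
jar [276. 225.  34.  34.] 0.7
driver [509. 237.  27.  78.] 0.74
eyeglass [306. 173.  16.  20.] 0.77
```

View pics/end.png

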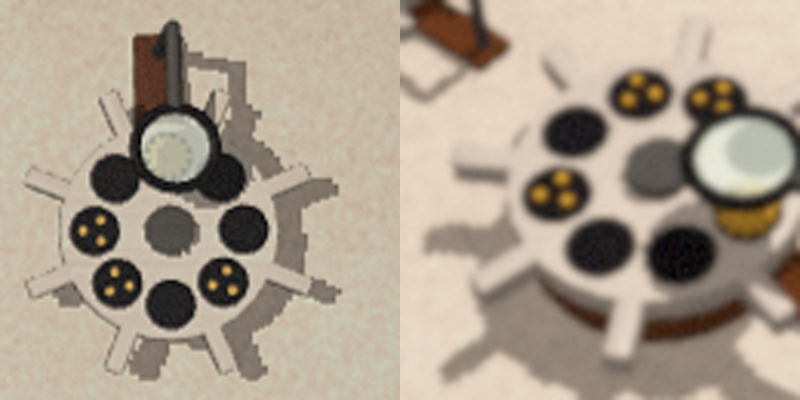

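The gear shows through the loupe at (170,152) in the top crop and under it at (748,212) in the scene crop. The pockets are at rest at multiples of 45°, the bystanders haven't moved and the robot is clear. I'm handing in.

```bash
python3 -c "
from bench import env
print(env.close_job())"
```

```text
the job is handed in; nothing more can be done
None
```

I turned the wheel two clicks anticlockwise; the gear now rests under the loupe, the jar, screwdriver and eyeglass have not visibly moved, and the job is handed in (the hand-in gave no verdict).

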